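# Reset and lock the thickness stop of a flatbread press

### The job

Set the flatbread press for thin breads: with its lid still open, loosen the brass lock nut, turn the stop screw above it until the red end of its flat head points at the green mark, and tighten the nut fully down again without losing the setting. Then lower the lid gently until its arm rests on the head of the stop screw, and leave the kitchen things round the press where they are.

Things in the scene. Friction and masses are not known exactly. Their poses are not given: they have to be found in the camera images.
- press: Dark enamelled flatbread press, fixed to the worktop. Origin on the worktop under the middle of its round drum (126 mm wide, foot 144 mm, 70 mm high with its steel plate); z up, x towards the hinge at the back. A low front tongue, 88 mm wide, top 24 mm up, carries the upright stop screw at x = -145 mm, y = 0 and ends 44 mm in front of it. A boss 35 mm wide stands on it under the nut, up to 46 mm.
- green_mark (a point): Middle of the wide green mark on the light scale disc at the foot of the stop screw, 32 mm from the screw's axis towards the press's -x. The thin black marks stand for other thicknesses.
- screw_head (a point): Point on the stop screw's axis in its flat upright steel thumb head (25 mm long, 10 mm thick, 19 mm tall, one end red), 10 mm below the top; 75 mm above the worktop when set at the mark. Its frame's -x points along the head to the red end, y across the thickness. The head's underside is 4 to 6 mm above the nut, which is wider than the head.
- nut_middle (a point): Middle of the brass hexagon lock nut on the screw's axis, 54 mm above the worktop: 40 mm across flats, 16 mm tall, underside at 46 mm. Two flats face along this frame's +y and -y, the others lie every 60 degrees. It does not climb noticeably. The drum's wall is 82 mm behind its middle.
- lid_hinge (a point): Middle of the lid's hinge axis, at press x = 76 mm, 78 mm up; its y axis is the hinge axis.
- lid_grip (a point): Middle of the wooden cross grip at the end of the lid's steel arm: a round bar 20 mm thick, 88 mm long parallel to the hinge, 251 mm from the hinge and, with the lid down, 11 mm higher than it (89 mm up, 30 mm in front of the screw). The arm (26 mm wide, 8 mm thick) meets it in the middle. Raised, the grip is the highest part.
- jam_nut (a joint): Turn of the lock nut, rad: 0 = fully tight, grows counter-clockwise seen from above (loosening) up to a stop at 0.9. Turning it takes 0.4 to 0.6 Nm. Below about 0.35 rad it clamps the screw (about 0.3 Nm when tight); beyond that the screw turns freely.
- stop_screw (a joint): Turn of the stop screw, rad: 0 = red end points at the green mark, positive = counter-clockwise of it seen from above; it can turn from -0.9 to 2.2 and stays where left. Friction 0.06 Nm. It rises 1.6 mm per rad.
- press_lid (a joint): Lid angle, rad: 0 = arm resting on the screw's head with the screw at the green mark (0.007 more per rad of screw), 1.57 = upright; grows as it opens. The stiff hinge (0.8 Nm) holds the 0.5 kg lid at any angle; pushing it down at the grip takes 1 to 4 N, from behind and above.
- salt_pot: Bystander: round oak salt pot, 92 mm wide, 70 mm high, origin under its middle.
- garlic: Bystander: garlic bulb, 56 mm, origin under its middle.
- spice_jar: Bystander: glass spice jar with white cap, 49 mm wide, 105 mm high, origin under its middle.
- lemon: Bystander: lemon, 72 mm long, lying on the chopping board to the left, origin under its middle.

How it is judged:
On the way, in this order (a step that is already met when the one before it is completed fails the run):
1. the lock nut is loosened by at least 0.4 rad, lid open and stop screw not yet near the mark (value of joint jam_nut above 0.4 rad and value of joint press_lid above 1 rad and value of joint stop_screw above 0.3 rad), for 0.2 s.
2. with the nut still loose and the lid open, the red end of the screw's head points at the green mark within 0.15 rad (value of joint stop_screw between -0.15 and 0.15 rad and value of joint jam_nut above 0.35 rad and value of joint press_lid above 1 rad), for 0.2 s.
3. the nut is tight again (within 0.12 rad of its seat), the setting kept within 0.15 rad and the lid still open (value of joint stop_screw between -0.15 and 0.15 rad and value of joint jam_nut below 0.12 rad and value of joint press_lid above 1 rad), for 0.2 s.
At the end, for the whole second after the job is handed in: The red end of the screw's head points at the green mark within 0.15 rad, the lock nut is within 0.12 rad of fully tight, and the lid is at rest with its arm on the head of the stop screw (hinge angle under 0.02 rad) (value of joint stop_screw between -0.15 and 0.15 rad and value of joint jam_nut below 0.12 rad and value of joint press_lid below 0.02 rad and velocity of joint press_lid between -0.05 and 0.05 rad/s); the robot touches nothing.
It fails at once if the lid is slammed: it falls faster than 2.5 rad/s (velocity of joint press_lid below -2.5 rad/s).
It fails at once if the salt pot, the garlic, the spice jar or the lemon is pushed more than 30 mm, or the pot or jar is tipped (distance of any of salt_pot, garlic, spice_jar, lemon from where it was at the start of the episode above 0.03 m or angle between any of spice_jar, salt_pot's own z axis and vertical above 0.5 rad).
It also fails if it takes over 67 s, if anything falls off the work surface, if the arm or the gripper's body presses on something with over 40 N, if the wrist force passes 120 N, or if a joint passes its speed limit or range.

### The arm

A 6-joint arm with a two-finger parallel gripper is mounted at the origin on a cart in front of the work surface, level with it; the furniture and walls round the work are solid. World frame = base frame: x ahead of the robot, y to its left, z up, the work surface at z = 0. Lengths are in m, angles in rad, forces in N, time in s.
With the tool pointing down it reaches from about 0.25 to 0.775 m from the base axis. Payload 4 kg.
Tool frame: the origin (TCP) lies midway between the tips of the shut fingers; the grasp point (between the pads) lies 19 mm behind it; y points along the fingers, x is the direction in which the jaws open and shut, and the axes are right-handed (so a half turn about y gives the same grasp; the last joint's range is limited). The gripper opens to 94 mm and grips with 3 to 60 N. Pads are 16 mm wide; open, the fingers measure 119 mm over their backs; the gripper's body (75 mm by 177 mm) begins 78 mm behind the grasp point.
Start: joints at [-1.23, 0.087, 1.371, -0, 1.684, -0.103], TCP at [0.236, -0.497, 0.206] pointing down, gripper open.
Joint ranges: [-3.1, 3.1], [-0.76, 2.03], [0.27, 2.55], [-1.08, 4.22], [0.17, 2.65], [-2.57, 2.57]. Speed limits (rad/s): [2.79, 2.79, 3.14, 3.14, 3.14, 3.14].

### API

Orientations are given as [roll, pitch, yaw] about the fixed x, y, z axes, in that order (R = Rz(yaw) Ry(pitch) Rx(roll)).
In Python, from bench import robot, snapshot, camera_info, ticket gives the robot as it stands.
- The arm moves only by the shell command python3 -m creep 'ROWS'. ROWS is JSON, a list of rows, each an object with "slide": the shift along the tool's x, y, z in mm, a list of three; "roll": the turn about the tool's y in degrees; "grip": the closure, from 0 (fully open) to 1 (shut). In form: [{"slide": [x, y, z], "roll": roll, "grip": grip}, ...]. A call has 1 to 20 rows; each row is the pose to reach, as a shift and turn from the pose commanded when the call began, along the tool's axes at that moment; what a row does not reach only later rows make up. A row lasts 1/12 s, in which the tool goes at most 41.7 mm and 7.16 degrees, less where a joint would pass 70% of its speed; a pose out of reach is approached as far as the arm can. A call with a gripper value outside its range is refused whole. The fingers move at their own pace and stop on an object; the grip force is fixed at half the most. Time passes only in rows, so rows that repeat a pose let the fingers close. It gives the time, the measured TCP pose, the force and the opening at its end, in the units of the state.
- robot.get_obs(): the state, without advancing time (a new reading comes with each control period).
- snapshot(name): name is "scene" or "top"; returns the picture (400x640x3 uint8, red, green, blue); there is no depth.
- camera_info(name): a dict with "fx", "fy", "cx", "cy" (pixels), "cam_to_world" (4x4, takes a point from camera to world coordinates). Camera axes: x right, y down, z forward; pixel columns grow to the right and rows downward; lengths in m; the calibration is good to about 2 mm. A picture is of the moment at which its call begins. camera_info takes no time and is no camera call.
- ticket.close_job(): hands the job in, once; it reports no verdict.
The state is a dict: "time": time; "joint_positions": joint angles; "qvel": joint speeds; "joint_torque": joint torques, N m; "tool_pos": TCP position; "ee_rot": TCP orientation; "wrist_force": force on the tool from outside, world axes, zero at the start; "wrist_torque": the same for the moment, N m; "width": finger opening in m.
Only numpy, scipy, OpenCV 4.12 (cv2) and the standard library are available. Lean on these libraries where they do the work, as an engineer would, in place of code of your own. Each camera call takes 0.05 s, during which the arm holds its last target.

## Working session

There is one attempt and no reset: what is moved stays moved. The work goes in short steps, Python scripts to look and compute and a shell command to move; the robot and the scene stay as the last step left them, time stands still between calls to the robot, and variables do not carry over. Pictures are saved under pics/ and viewed, and the job is handed in when it is done.

```bash
ls; mkdir -p pics; python3 - <<'E'
from bench import robot, snapshot, camera_info
import cv2
print(robot.get_obs())
for n in("scene","top"):
    im=snapshot(n); cv2.imwrite(f"pics/{n}0.png",im[:,:,::-1]); print(n,camera_info(n))
E
```

```text
pics
{'time': 0.0, 'joint_positions': array([-1.23010394e+00,  8.79769633e-02,  1.37223482e+00, -3.18878977e-05,
        1.68357500e+00, -1.03126802e-01]), 'qvel': array([ 0.00047303,  0.0004531 ,  0.00050873,  0.00104289, -0.00187067,
        0.00049319]), 'joint_torque': array([ 4.05172768e-04, -3.40185964e+01, -3.02426648e+01,  7.16643711e-02,
        3.30752274e-02, -1.84838182e-04]), 'tool_pos': array([ 0.23595766, -0.49621978,  0.20430202]), 'ee_rot': array([-1.57060198,  0.00218574, -1.12698048]), 'wrist_force': array([ 0.19597616, -0.55275417,  0.90605244]), 'wrist_torque': array([ 0.00352785,  0.03720525, -0.00017444]), 'width': 0.09395042416827756}
scene {'fx': 371.13274829433567, 'fy': 371.13274829433567, 'cx': 313.8491298399234, 'cy': 200.56155354690029, 'cam_to_world': array([[-0.53563655, -0.72201093,  0.43794258,  0.08453624],
       [-0.84444454,  0.45958479, -0.27512766,  0.38382275],
       [-0.00262657, -0.51718665, -0.85586861,  1.06380114],
       [ 0.        ,  0.        ,  0.        ,  1.        ]])}
top {'fx': 421.67942455253876, 'fy': 421.67942455253876, 'cx': 319.6719139813758, 'cy': 204.95716845969392, 'cam_to_world': array([[-1.59926353e-02, -9.92098449e-01,  1.24438347e-01,
         4.23338895e-01],
       [-9.99871391e-01,  1.57190402e-02, -3.18023416e-03,
         7.44310744e-02],
       [ 1.19905400e-03, -1.24473204e-01, -9.92222245e-01,
         1.48950268e+00],
       [ 0.00000000e+00,  0.00000000e+00,  0.00000000e+00,
         1.00000000e+00]])}
```

View pics/scene0.png

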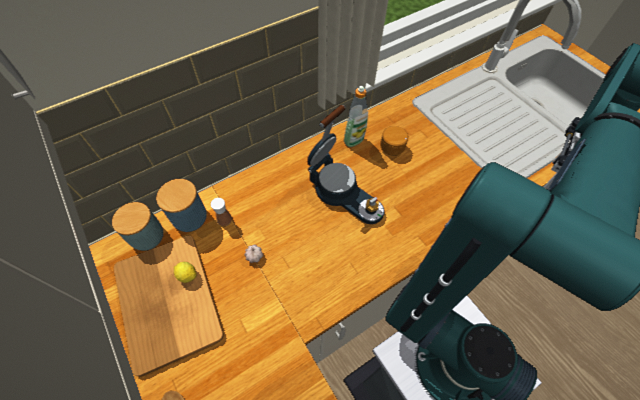

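View pics/top0.png

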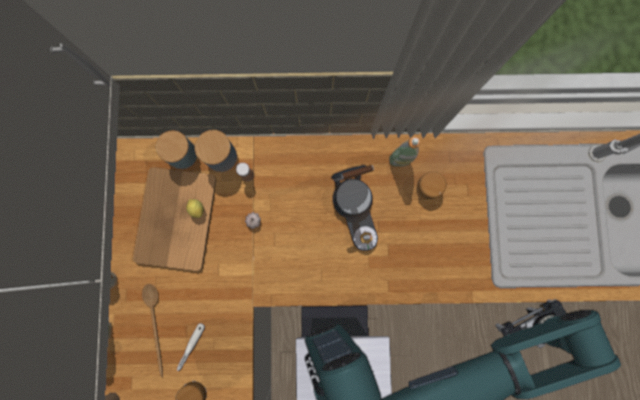

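```bash
python3 - <<'E'
import cv2
a=cv2.imread("pics/scene0.png")[80:240,270:430]; cv2.imwrite("pics/s0c.png",cv2.resize(a,None,fx=3.7,fy=3.7,interpolation=cv2.INTER_CUBIC))
a=cv2.imread("pics/top0.png")[150:260,310:450]; cv2.imwrite("pics/t0c.png",cv2.resize(a,None,fx=5,fy=5,interpolation=cv2.INTER_CUBIC))
a=cv2.imread("pics/scene0.png")[185:235,340:400]; b=cv2.imread("pics/top0.png")[215:265,335:395]
import numpy as np
cv2.imwrite("pics/z0.png",cv2.resize(np.vstack([a,b]),None,fx=6,fy=6,interpolation=cv2.INTER_CUBIC))
E
```

```text
(no output)
```

View pics/s0c.png

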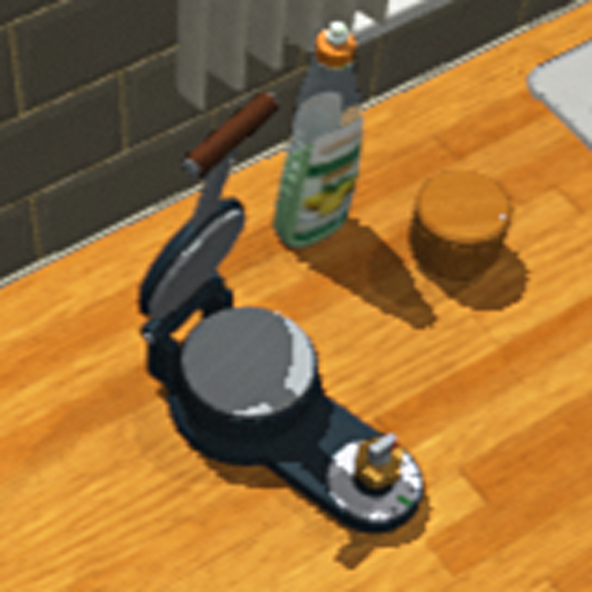

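View pics/t0c.png

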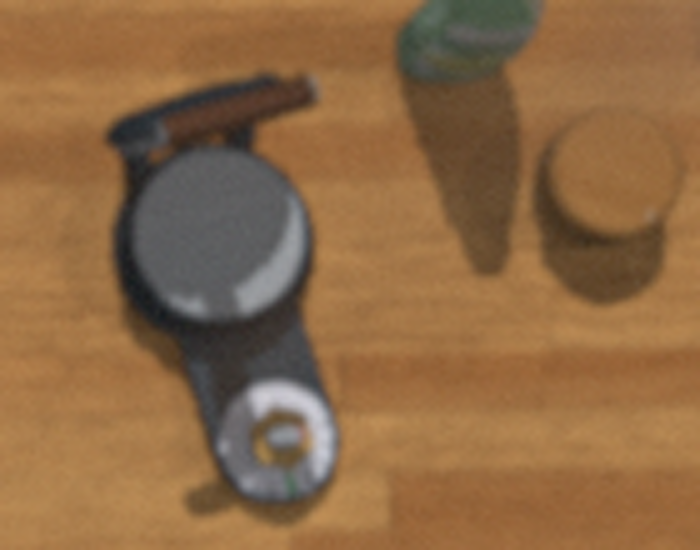

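View pics/z0.png

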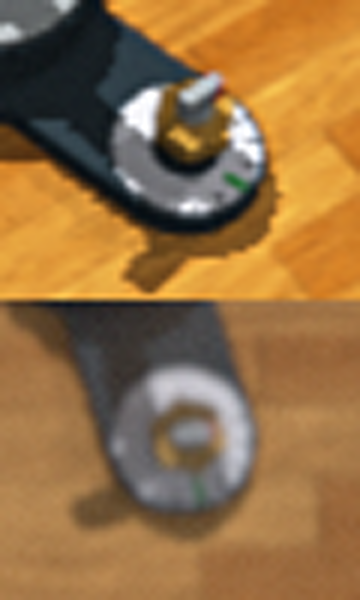

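```bash
cat > h.py <<'E'
import numpy as np
from bench import camera_info
from scipy.spatial.transform import Rotation as R
def proj(n,p):
    c=camera_info(n);T=np.linalg.inv(c["cam_to_world"]);q=T[:3,:3]@np.asarray(p)+T[:3,3]
    return np.array([c["fx"]*q[0]/q[2]+c["cx"],c["fy"]*q[1]/q[2]+c["cy"]])
def ray(n,uv,z):
    c=camera_info(n);M=c["cam_to_world"];d=M[:3,:3]@np.array([(uv[0]-c["cx"])/c["fx"],(uv[1]-c["cy"])/c["fy"],1]);o=M[:3,3]
    return o+d*(z-o[2])/d[2]
E
python3 - <<'E'
from h import *
from scipy.optimize import least_squares
obs=[("top",(354,197),(0,0,.07)),("top",(365.7,238),(-.145,0,.025)),("top",(368.2,247),(-.177,0,.025)),
("scene",(337,177.8),(0,0,.07)),("scene",(371.3,210),(-.145,0,.025)),("scene",(379.5,215.2),(-.177,0,.025))]
def f(x):
    r=[]
    for n,uv,p in obs:
        c,s=np.cos(x[2]),np.sin(x[2]); r+=list(proj(n,[x[0]+c*p[0]-s*p[1],x[1]+s*p[0]+c*p[1],p[2]])-uv)
    return np.array(r)
s=least_squares(f,[.45,0,0.2],x_scale=[.1,.1,.1]);print(s.x,f(s.x).round(1))
for o in obs: print(o[0],ray(o[0],o[1],o[2][2]).round(4))
x=s.x;c,sn=np.cos(x[2]),np.sin(x[2]);S=np.array([x[0]-.145*c,x[1]-.145*sn]);print("screw",S,np.hypot(*S))
print(ray("scene",(314,130),.0),)
for n in("scene","top"):print(n,proj(n,[*S,.062]),proj(n,[*S,.085]))
print("bottle",ray("top",(397,160),0),"pot",ray("top",(432,185),.07))
E
```

```text
[ 0.62683639 -0.0463065   0.28914332] [-0.3 -0.  -0.1  0.3  0.3  0.2  0.  -0.4 -0.1 -0.3 -0.2  0.2]
top [ 0.6268 -0.0473  0.07  ]
top [ 0.489 -0.088  0.025]
top [ 0.4579 -0.0957  0.025 ]
scene [ 0.6256 -0.0454  0.07  ]
scene [ 0.4868 -0.0871  0.025 ]
scene [ 0.4574 -0.0977  0.025 ]
screw [ 0.48785556 -0.08765053] 0.4956668831097544
[ 0.89199564 -0.12572105  0.        ]
scene [372.76182119 203.82567635] [373.75588038 200.02304715]
top [366.81821976 237.84389478] [367.59387253 237.51816899]
bottle [ 0.76922613 -0.21200583  0.        ] pot [ 0.66394898 -0.31466433  0.07      ]
```

```bash
python3 - <<'E'
from h import *
from bench import snapshot
import cv2
for n,c in(("scene",(372,205)),("top",(366.5,238))):
    a=np.mean([snapshot(n).astype(float) for _ in range(5)],0)[:,:,::-1]; np.save(f"pics/{n}1.npy",a)
    x0,y0=int(c[0]-16),int(c[1]-14)
    k=cv2.resize(a[y0:y0+28,x0:x0+32].astype(np.uint8),None,fx=18,fy=18,interpolation=cv2.INTER_NEAREST)
    cv2.imwrite(f"pics/{n}1.png",k);print(n,x0,y0)
E
```

```text
scene 356 191
top 350 224
```

View pics/scene1.png

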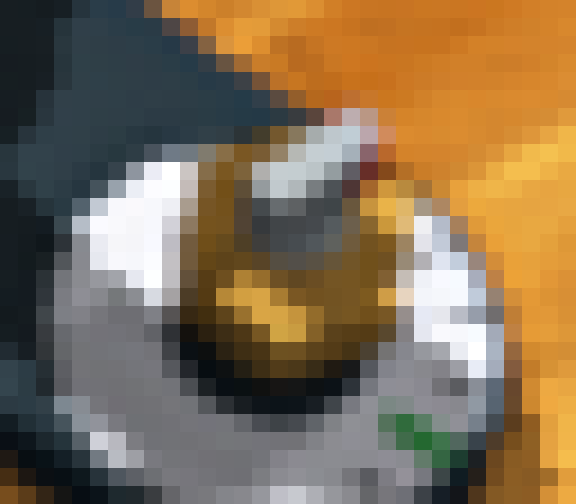

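View pics/top1.png

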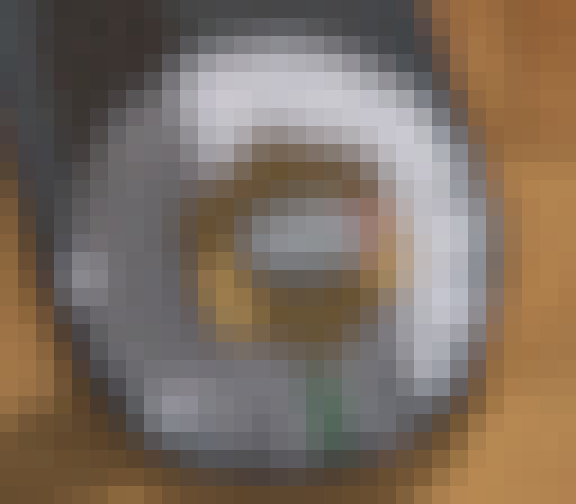

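```bash
python3 - <<'E'
from h import *
import cv2
S=np.array([.4879,-.0877])
r=lambda n,u,v,x0,y0,z:ray(n,(x0-.5+u/18,y0-.5+v/18),z)[:2]
a,b=r("scene",262,183,356,191,.087),r("scene",365,125,356,191,.087);print(a,b,(a+b)/2,np.arctan2(*(b-a)[::-1])-.289+np.pi)
a,b=r("top",250,242,350,224,.087),r("top",380,222,350,224,.087);print(a,b,(a+b)/2,np.arctan2(*(b-a)[::-1])-.289+np.pi)
rows=[]
for n,x0,y0 in(("scene",356,191),("top",350,224)):
    im=np.load(f"pics/{n}1.npy")
    t=[]
    for d in range(0,60,10):
        k=cv2.resize(im[y0+3:y0+23,x0+5:x0+25].astype(np.uint8),None,fx=13,fy=13,interpolation=cv2.INTER_CUBIC)
        for z in(.062,.046):
            P=[]
            for i in range(6):
                th=.289+np.radians(d+30+60*i);q=proj(n,[S[0]+.0231*np.cos(th),S[1]+.0231*np.sin(th),z]);P.append((q-[x0+5-.5,y0+3-.5])*13)
            cv2.polylines(k,[np.int32(np.round(P))],True,(0,255,0) if z>.05 else (255,0,0),1)
        t.append(k)
    rows.append(np.vstack([np.hstack(t[:3]),np.hstack(t[3:])]))
    cv2.imwrite(f"pics/hex_{n}.png",rows[-1])
E
```

```text
[ 0.49128532 -0.07569679] [ 0.49112817 -0.09759937] [ 0.49120674 -0.08664808] 1.2746216951830267
[ 0.48988735 -0.07351267] [ 0.4931888  -0.09761157] [ 0.49153807 -0.08556212] 1.4179445125848906
```

View pics/hex_scene.png

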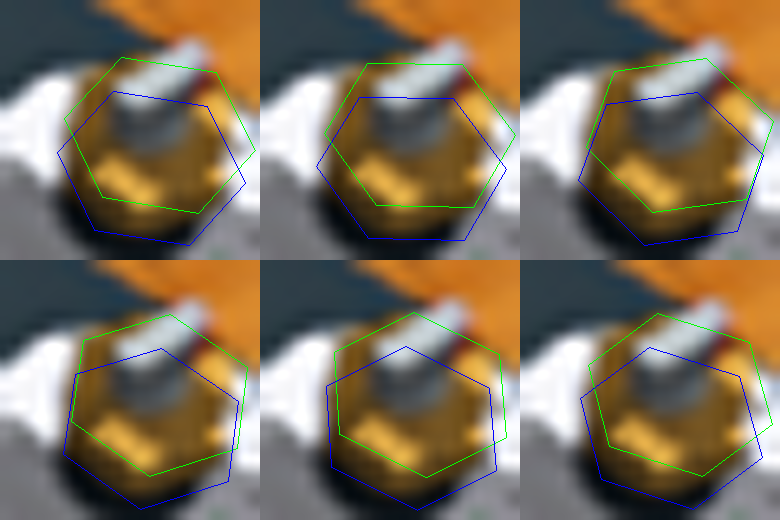

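View pics/hex_top.png

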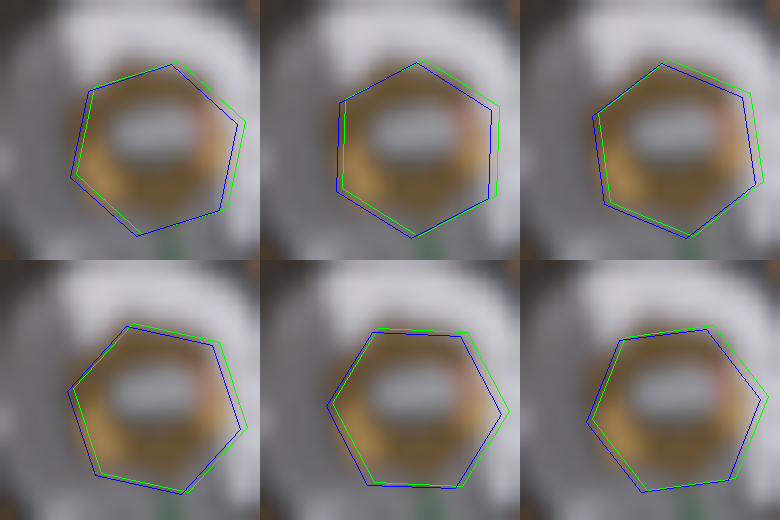

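```bash
python3 - <<'E'
from h import *
import cv2
from scipy.optimize import minimize
S0=np.array([.489,-.087])
for n,x0,y0 in(("scene",356,191),("top",350,224)):
    im=np.load(f"pics/{n}1.npy")[y0:y0+28,x0:x0+32]
    sat=(im[:,:,2]-im[:,:,0])/(im.max(2)+1)
    print(n);print((sat[2:24,6:25]*100).astype(int))
E
```

```text
scene
[[-33 -36 -40 -46 -17  50  71  75  78  80  81  81  81  82  82  82  82  83
   83]
 [-34 -32 -35 -39 -45 -25  36  67  78  81  82  82  82  83  84  83  83  82
   80]
 [-33 -32 -33 -34 -37 -44 -40 -12  52  78  82  83  84  85  86  84  81  80
   79]
 [-33 -34 -32 -33 -34 -37 -41 -46 -32  29  70  83  83  74  78  84  82  80
   78]
 [-33 -33 -35 -34 -36 -37 -41 -46 -48 -33  -9  32  36   7  28  72  80  79
   78]
 [-34 -36 -39 -38 -35 -30 -27 -19  33  60  30  -3  -6  -9   7  55  78  78
   77]
 [-37 -32 -21 -17 -11  13  47  70  56  30   1  -6  -7 -10  22  75  79  78
   78]
 [-28 -10  -4   0   4  43  72  51   1  -4  -5  -6  -7  -3  60  78  78  79
   77]
 [-11  -3  -1   0   5  59  78  41  -5  -6  -5  -6 -10  32  72  70  65  65
   74]
 [ -1  -1  -1  -2  16  68  75  36  -9  -7  -5  -8 -11  41  68  68  52  19
   43]
 [ -1  -1  -2  -2  30  73  71  35  -9  -9  -7  -9  -9  29  65  70  46  -1
  -10]
 [ -1  -1  -2  -2  44  76  70  49   5  -9 -10 -10   2  44  71  74  37  -2
  -10]
 [ -1  -1  -1   0  46  75  70  69  55  22  12  23  43  63  74  68  21  -1
   -6]
 [ -4  -4   0   0  40  74  70  69  70  65
[... 1313 characters left out ...]
43 17  2 -2 -3 -3 -2  6 25 27 10 -1 -3]
 [ 0  0  0  6 29 49 43 15 -2 -4 -4 -4 -4  4 25 34 17  1 -3]
 [-1  0 -1  2 27 48 47 27  3 -2 -3 -2  1 13 36 40 21  3 -2]
 [-1  0 -2  0 24 46 50 44 26 14 11 12 21 34 45 38 16  1 -3]
 [-1 -1 -1 -2 17 44 50 50 46 40 37 37 45 48 42 25  6 -2 -4]
 [-1 -2 -2 -2  6 33 46 48 49 49 46 48 48 39 23  7 -2 -4 -4]
 [-1 -1 -1 -3  0 16 34 39 37 37 41 44 39 23  7 -1 -4 -4 -4]
 [-2 -2 -1 -2 -2  1  9 13 11 14 19 24 20  8  0 -3 -3 -4 -5]
 [-4 -3 -2 -2 -3 -3 -2 -1 -2  0  2  6  6  0 -3 -4 -3 -4 -6]
 [-1 -4 -4 -3 -3 -3 -3 -3 -4 -4 -3 -2 -3 -4 -4 -5 -5 -6 -6]
 [ 9 -4 -4 -4 -4 -4 -3 -3 -4 -3 -4 -6 -5 -4 -4 -5 -6 -5  4]
 [31  1 -5 -6 -6 -5 -4 -4 -4 -4 -4 -5 -6 -6 -5 -5 -2  9 34]]
```

```bash
cat > nutfit.py <<'E'
from h import *
import cv2
def fit(n,im,x0,y0,w=32,hh=28,norm=None,th0=.289,verbose=1):
    c=im[y0:y0+hh,x0:x0+w]; sat=(c[:,:,2]-c[:,:,0])/(c.max(2)+1)
    m=np.clip(sat/(.70 if n=="scene" else .48),0,1)
    res=[]
    cx=proj(n,[.489,-.087,.054])
    # valid weights: inside a disc of r px, ignoring the head's grey pixels and background wood
    yy,xx=np.mgrid[0:hh,0:w]+0.0
    d=np.hypot(xx+x0-cx[0],yy+y0-cx[1])
    W=(d<9.5).astype(float)
    if n=="scene": W[:9,:]=0; W[(yy<14)&(xx>18)]=0
    hd=np.hypot((xx+x0-cx[0]),(yy+y0-cx[1]+(3 if n=="scene" else .5)))<4.5
    W[hd]=0
    for deg in range(0,60,4):
        best=(9e9,)
        for dx in np.arange(-.004,.0041,.001):
            for dy in np.arange(-.004,.0041,.001):
                P=[]
                for z in(.062,.046):
                    for i in range(6):
                        th=th0+np.radians(deg+30+60*i)
                        P.append(proj_(n,[.489+dx+.0231*np.cos(th),-.087+dy+.0231*np.sin(th),z]))
                P=cv2.convexHull(((np.array(P)-[x0-.5,y0-.5])*8).astype(np.float32)).astype(np.int32)
                k=np.zeros((hh*8,w*8),np.float32);cv2.fillPoly(k,[P],1)
                k=cv2.resize(k,(w,hh),interpolation=cv2.INTER_AREA);k=cv2.GaussianBlur(k,(0,0),SG[n])
                e=(W*(k-m)**2).sum()
                if e<best[0]:best=(e,dx,dy)
        res.append((deg,)+best)
        if verbose: print(n,deg,"%.2f %.3f %.3f"%best)
SG={"scene":.45,"top":.9}
from bench import camera_info
C={n:camera_info(n) for n in SG};TI={n:np.linalg.inv(C[n]["cam_to_world"]) for n in SG}
def proj_(n,p):
    T=TI[n];c=C[n];q=T[:3,:3]@np.asarray(p)+T[:3,3];return [c["fx"]*q[0]/q[2]+c["cx"],c["fy"]*q[1]/q[2]+c["cy"]]
E
python3 - <<'E'
from nutfit import *
fit("scene",np.load("pics/scene1.npy"),356,191)
fit("top",np.load("pics/top1.npy"),350,224)
E
```

```text
scene 0 9.05 0.002 -0.002
scene 4 8.45 0.002 -0.002
scene 8 7.98 0.002 -0.002
scene 12 6.34 0.002 -0.002
scene 16 5.75 0.001 -0.001
scene 20 4.82 0.001 -0.001
scene 24 4.15 0.001 -0.001
scene 28 4.09 0.002 -0.001
scene 32 5.26 0.001 -0.001
scene 36 6.18 0.001 -0.001
scene 40 7.07 0.001 -0.001
scene 44 7.67 0.002 -0.001
scene 48 8.45 0.002 -0.001
scene 52 9.28 0.002 -0.001
scene 56 9.27 0.002 -0.002
top 0 6.61 0.000 0.003
top 4 6.54 0.000 0.002
top 8 6.60 0.001 0.003
top 12 6.27 0.000 0.002
top 16 6.28 0.000 0.002
top 20 5.95 0.000 0.003
top 24 5.90 0.001 0.003
top 28 5.79 0.001 0.003
top 32 5.85 0.001 0.003
top 36 6.16 0.000 0.003
top 40 6.26 0.000 0.002
top 44 6.45 0.000 0.002
top 48 6.67 0.001 0.002
top 52 6.84 0.000 0.002
top 56 6.80 0.000 0.002
```

```bash
python3 -m creep '[{"slide":[-260,60,405],"roll":12,"grip":0},{"slide":[-260,60,405],"roll":12,"grip":0},{"slide":[-260,60,405],"roll":12,"grip":0},{"slide":[-260,60,405],"roll":12,"grip":0},{"slide":[-260,60,405],"roll":12,"grip":0},{"slide":[-260,60,405],"roll":12,"grip":0},{"slide":[-260,60,405],"roll":12,"grip":0},{"slide":[-260,60,405],"roll":12,"grip":0},{"slide":[-260,60,405],"roll":12,"grip":0},{"slide":[-260,60,405],"roll":12,"grip":0},{"slide":[-260,60,405],"roll":12,"grip":0},{"slide":[-260,60,405],"roll":12,"grip":0},{"slide":[-260,60,405],"roll":12,"grip":0},{"slide":[-260,60,405],"roll":12,"grip":0},{"slide":[-260,60,405],"roll":12,"grip":0},{"slide":[-260,60,405],"roll":12,"grip":0}]'
cat >> h.py <<'E'
def d(target,yaw):
    from bench import robot
    o=robot.get_obs();e=np.asarray(target)-o["tool_pos"];M=R.from_euler("xyz",o["ee_rot"]).as_matrix()
    y=np.arctan2(M[1,0],M[0,0])
    print("t",round(o["time"],2),"pos",o["tool_pos"].round(4),"yaw",round(y,3),"slide mm",(M.T@e*1e3).round(1),"roll",round(-np.degrees(yaw-y),1),"w",round(o["width"]*1e3,1),"F",o["wrist_force"].round(1),"T",o["wrist_torque"].round(2),"q6",o["joint_positions"][5].round(2))
E
python3 - <<'E'
from h import *
d([.490,-.0868,.038],-1.334)
E
```

```text
time: 1.93
tool_pos: [0.49, -0.0891, 0.1458]
ee_rot: [-1.571, -0.001, -1.338]
wrist_force: [0.4, -1.2, -0.3]
width: 0.0936
t 1.93 pos [ 0.49   -0.0891  0.1458] yaw -1.338 slide mm [ -2.4 107.8   0.5] roll -0.2 w 93.6 F [ 0.4 -1.2 -0.3] T [0.03 0.03 0.02] q6 1.04
```

```bash
python3 -m creep '[{"slide":[-2,40,0],"roll":0,"grip":0},{"slide":[-2,60,0],"roll":0,"grip":0},{"slide":[-2,60,0],"roll":0,"grip":0}]'
cat > look.py <<'E'
import sys,cv2,numpy as np
from bench import snapshot
from h import *
d([.490,-.0868,.038],-1.334)
tag=sys.argv[1]; t=[]
for n,c in(("scene",(372,195)),("top",(366,225))):
    a=snapshot(n)[:,:,::-1]; cv2.imwrite(f"pics/{n}_{tag}.png",a)
    x0,y0=c[0]-40,c[1]-40
    t.append(cv2.resize(a[y0:y0+80,x0:x0+80],None,fx=5,fy=5,interpolation=cv2.INTER_CUBIC))
cv2.imwrite(f"pics/look_{tag}.png",np.hstack(t))
E
python3 look.py a
```

```text
time: 2.18
tool_pos: [0.4858, -0.0865, 0.0807]
ee_rot: [-1.579, 0.004, -1.339]
wrist_force: [-0.6, -1.2, -1.0]
width: 0.0939
t 2.18 pos [ 0.4858 -0.0865  0.0807] yaw -1.339 slide mm [ 1.5 42.7  4.4] roll -0.3 w 93.9 F [-0.6 -1.2 -1. ] T [ 0.03 -0.04 -0.04] q6 1.05
```

View pics/look_a.png

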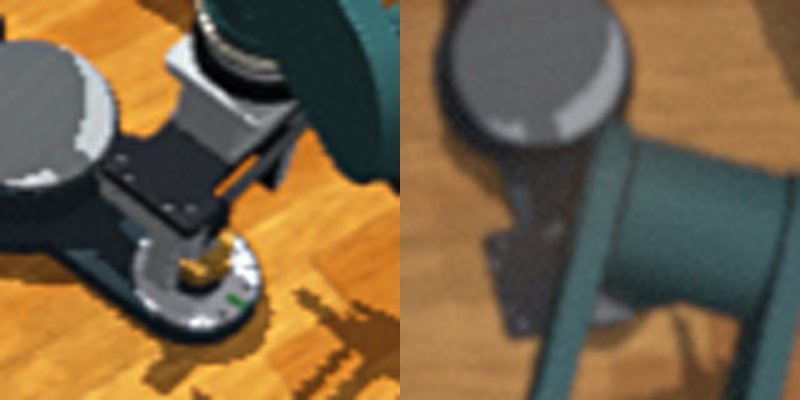

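The gripper is over the nut, with one finger visible left of it at scene crop (165,260). The nut is at (207,262). I'll descend onto it.

```bash
python3 -m creep '[{"slide":[1,20,1],"roll":0,"grip":0},{"slide":[1,42,1],"roll":0,"grip":0},{"slide":[1,42,1],"roll":0,"grip":0},{"slide":[1,42,1],"roll":0,"grip":0},{"slide":[1,42,1],"roll":0,"grip":0}]'
python3 look.py b
```

```text
time: 2.7
tool_pos: [0.4925, -0.0876, 0.0458]
ee_rot: [-1.568, -0.002, -1.337]
wrist_force: [1.6, 0.1, -0.2]
width: 0.0941
t 2.7 pos [ 0.4925 -0.0876  0.0458] yaw -1.337 slide mm [-1.4  7.8 -2.3] roll -0.2 w 94.1 F [ 1.6  0.1 -0.2] T [ 0.04  0.03 -0.06] q6 1.05
```

View pics/look_b.png

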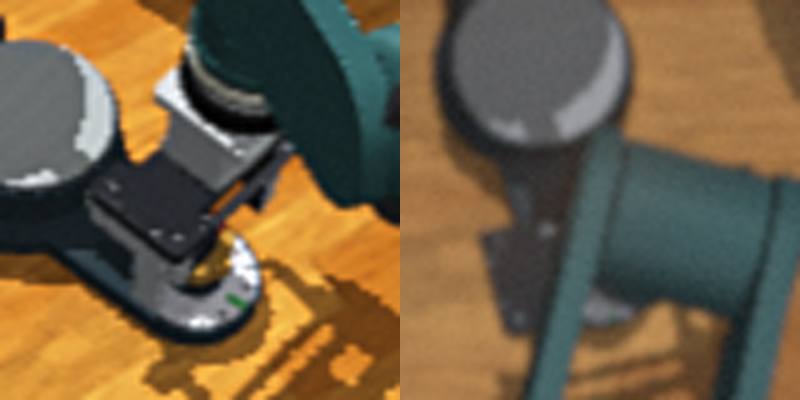

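```bash
python3 -m creep '[{"slide":[-1,6,-1],"roll":0,"grip":0},{"slide":[-1,6,-1],"roll":0,"grip":0.3},{"slide":[-1,6,-1],"roll":0,"grip":0.8},{"slide":[-1,6,-1],"roll":0,"grip":1},{"slide":[-1,6,-1],"roll":0,"grip":1},{"slide":[-1,6,-1],"roll":0,"grip":1},{"slide":[-1,6,-1],"roll":0,"grip":1},{"slide":[-1,6,-1],"roll":0,"grip":1},{"slide":[-1,6,-1],"roll":0,"grip":1},{"slide":[-1,6,-1],"roll":0,"grip":1}]'
python3 look.py c
```

```text
time: 3.63
tool_pos: [0.4895, -0.0849, 0.0374]
ee_rot: [-1.571, 0.003, -1.336]
wrist_force: [0.1, 4.6, 1.1]
width: 0.0398
t 3.63 pos [ 0.4895 -0.0849  0.0374] yaw -1.336 slide mm [ 2.  -0.6  0. ] roll -0.1 w 39.8 F [0.1 4.6 1.1] T [0.82 0.11 0.26] q6 1.05
```

```bash
python3 -m creep '[{"slide":[-1,0,0],"roll":-5,"grip":1},{"slide":[-1,0,0],"roll":-10,"grip":1},{"slide":[-1,0,0],"roll":-15,"grip":1},{"slide":[-1,0,0],"roll":-20,"grip":1},{"slide":[-1,0,0],"roll":-25,"grip":1},{"slide":[-1,0,0],"roll":-30,"grip":1},{"slide":[-1,0,0],"roll":-35,"grip":1},{"slide":[-1,0,0],"roll":-40,"grip":1},{"slide":[-1,0,0],"roll":-42,"grip":1},{"slide":[-1,0,0],"roll":-42,"grip":1},{"slide":[-1,0,0],"roll":-42,"grip":1},{"slide":[-1,0,0],"roll":-42,"grip":1}]'
python3 look.py d
```

```text
time: 4.73
tool_pos: [0.4899, -0.0854, 0.0374]
ee_rot: [-1.571, -0.001, -0.604]
wrist_force: [1.3, 1.4, -0.4]
width: 0.0399
t 4.73 pos [ 0.4899 -0.0854  0.0374] yaw -0.604 slide mm [ 0.9 -0.6 -1.1] roll 41.8 w 39.9 F [ 1.3  1.4 -0.4] T [ 0.13 -0.23 -0.07] q6 0.32
```

View pics/look_d.png

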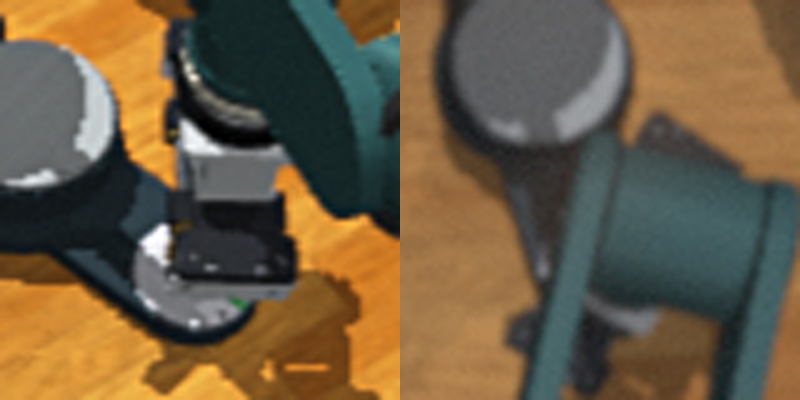

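```bash
python3 -m creep '[{"slide":[0,0,0],"roll":0,"grip":0.3},{"slide":[0,0,0],"roll":0,"grip":0.2},{"slide":[0,0,0],"roll":0,"grip":0.2},{"slide":[0,-20,0],"roll":0,"grip":0.2},{"slide":[0,-50,0],"roll":0,"grip":0.2},{"slide":[0,-80,0],"roll":-8,"grip":0.2},{"slide":[0,-90,0],"roll":-15,"grip":0.2},{"slide":[0,-90,0],"roll":-22,"grip":0.2},{"slide":[0,-90,0],"roll":-29,"grip":0.2},{"slide":[0,-90,0],"roll":-34,"grip":0.2},{"slide":[0,-90,0],"roll":-34,"grip":0.2}]'
python3 look.py e
```

```text
time: 5.75
tool_pos: [0.4895, -0.0852, 0.1277]
ee_rot: [-1.571, 0.0, -0.009]
wrist_force: [-0.3, 0.6, -0.4]
width: 0.0752
t 5.75 pos [ 0.4895 -0.0852  0.1277] yaw -0.009 slide mm [ 0.6 89.7 -1.5] roll 75.9 w 75.2 F [-0.3  0.6 -0.4] T [-0.01 -0.08  0.03] q6 -0.28
```

View pics/look_e.png

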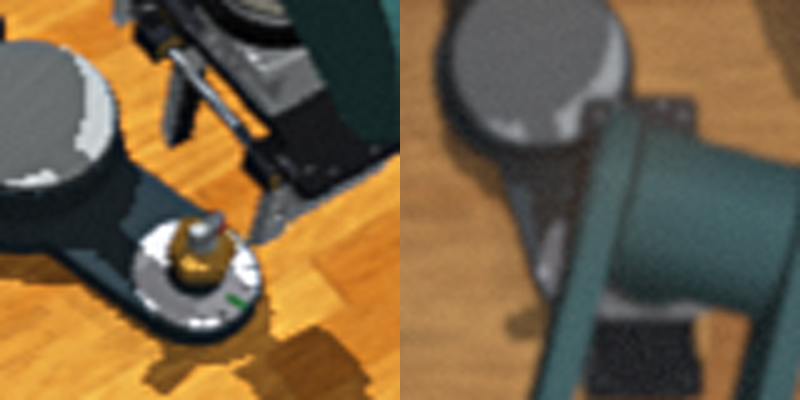

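```bash
cat > zoom.py <<'E'
import sys,cv2,numpy as np
from bench import snapshot
a=snapshot("scene")[:,:,::-1]; k=a[185:221,356:396]
cv2.imwrite(f"pics/zoom_{sys.argv[1]}.png",cv2.resize(k,None,fx=16,fy=16,interpolation=cv2.INTER_NEAREST))
E
python3 zoom.py e
```

```text
(no output)
```

View pics/zoom_e.png

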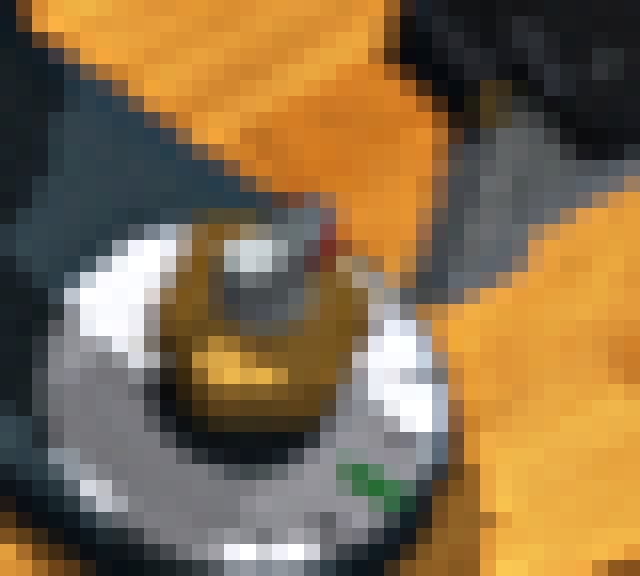

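```bash
python3 -m creep '[{"slide":[0,20,0],"roll":-3,"grip":0.3},{"slide":[0,40,0],"roll":-3,"grip":0.3},{"slide":[0,58,0],"roll":-3,"grip":0.4},{"slide":[0,58,0],"roll":-3,"grip":0.5},{"slide":[0,58,0],"roll":-3,"grip":0.6},{"slide":[0,58,0],"roll":-3,"grip":0.6},{"slide":[0,58,0],"roll":-3,"grip":0.6}]'
python3 look.py f
```

```text
time: 6.48
tool_pos: [0.4907, -0.0854, 0.0711]
ee_rot: [-1.572, -0.003, 0.042]
wrist_force: [-0.1, -0.4, 0.4]
width: 0.0384
t 6.48 pos [ 0.4907 -0.0854  0.0711] yaw 0.042 slide mm [-0.8 33.1 -1.3] roll 78.8 w 38.4 F [-0.1 -0.4  0.4] T [ 0.   -0.09  0.01] q6 -0.33
```

View pics/look_f.png

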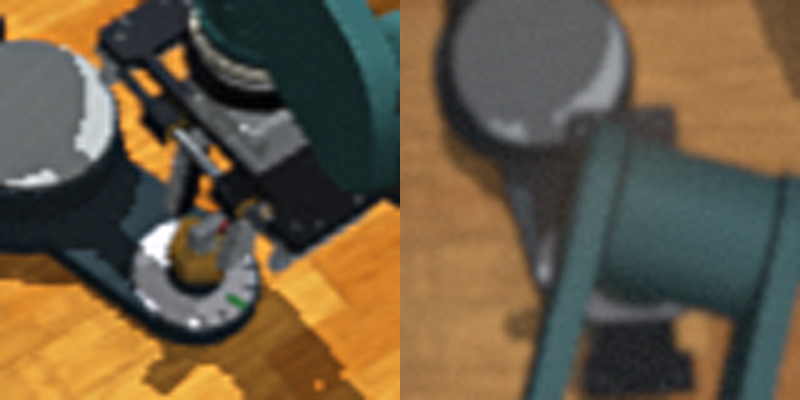

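The fingers straddle the head, which sits between them at scene crop (210,232), with no contact. I'll go down 3 mm and close.

```bash
python3 -m creep '[{"slide":[-1,3,0],"roll":0,"grip":0.6},{"slide":[-1,3,0],"roll":0,"grip":0.8},{"slide":[-1,3,0],"roll":0,"grip":1},{"slide":[-1,3,0],"roll":0,"grip":1},{"slide":[-1,3,0],"roll":0,"grip":1},{"slide":[-1,3,0],"roll":0,"grip":1},{"slide":[-1,3,0],"roll":0,"grip":1}]'
python3 look.py g
```

```text
time: 7.17
tool_pos: [0.4902, -0.0851, 0.0668]
ee_rot: [-1.571, -0.004, 0.042]
wrist_force: [5.5, 0.4, -3.4]
width: 0.0128
t 7.17 pos [ 0.4902 -0.0851  0.0668] yaw 0.042 slide mm [-0.4 28.8 -1.7] roll 78.9 w 12.8 F [ 5.5  0.4 -3.4] T [ 0.06 -1.19  0.05] q6 -0.33
```

View pics/look_g.png

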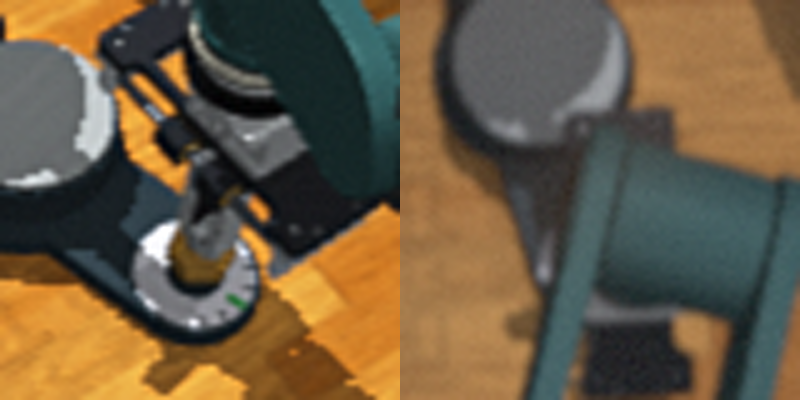

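```bash
python3 -m creep '[{"slide":[0.5,-1,0],"roll":0,"grip":1},{"slide":[0.5,-1,0],"roll":0,"grip":1},{"slide":[0.5,-1,0],"roll":0,"grip":1},{"slide":[0.5,-1,0],"roll":0,"grip":1}]'
python3 look.py h
```

```text
time: 7.6
tool_pos: [0.4903, -0.0849, 0.0679]
ee_rot: [-1.571, -0.003, 0.042]
wrist_force: [4.9, 0.8, -1.8]
width: 0.0097
t 7.6 pos [ 0.4903 -0.0849  0.0679] yaw 0.042 slide mm [-0.4 29.9 -1.9] roll 78.9 w 9.7 F [ 4.9  0.8 -1.8] T [ 0.21 -1.07 -0.08] q6 -0.33
```

```bash
python3 -m creep '[{"slide":[1,0,0],"roll":5,"grip":1},{"slide":[1,0,0],"roll":10,"grip":1},{"slide":[1,0.4,0],"roll":15,"grip":1},{"slide":[1,0.5,0],"roll":20,"grip":1},{"slide":[1,0.6,0],"roll":25,"grip":1},{"slide":[1,0.8,0],"roll":30,"grip":1},{"slide":[1,0.9,0],"roll":35,"grip":1},{"slide":[1,1,0],"roll":40,"grip":1},{"slide":[1,1.2,0],"roll":45,"grip":1},{"slide":[1,1.3,0],"roll":50,"grip":1},{"slide":[1,1.4,0],"roll":55,"grip":1},{"slide":[1,1.6,0],"roll":60,"grip":1},{"slide":[1,1.7,0],"roll":65,"grip":1},{"slide":[1,1.9,0],"roll":70,"grip":1},{"slide":[1,2,0],"roll":74,"grip":1},{"slide":[1,2,0],"roll":76,"grip":1},{"slide":[1,2,0],"roll":76,"grip":1},{"slide":[1,2,0],"roll":76,"grip":1},{"slide":[1,2,0],"roll":76,"grip":1},{"slide":[1,2,0],"roll":76,"grip":1}]'
python3 look.py i
```

```text
time: 9.37
tool_pos: [0.49, -0.0848, 0.0657]
ee_rot: [-1.571, 0.001, -1.284]
wrist_force: [2.0, 1.8, 0.5]
width: 0.0099
t 9.37 pos [ 0.49   -0.0848  0.0657] yaw -1.284 slide mm [ 1.9 27.7 -0.6] roll 2.9 w 9.9 F [2.  1.8 0.5] T [ 0.45 -0.37 -0.1 ] q6 1.0
```

View pics/look_i.png

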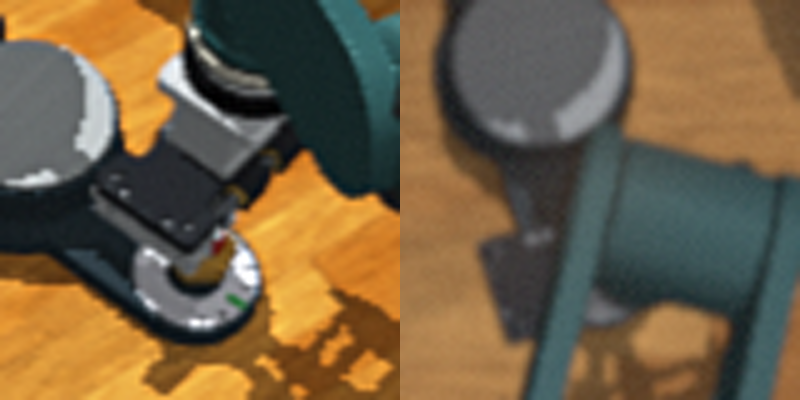

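```bash
python3 -m creep '[{"slide":[0,0,0],"roll":0,"grip":0.6},{"slide":[0,0,0],"roll":0,"grip":0.6},{"slide":[0,0,0],"roll":0,"grip":0.6},{"slide":[0,-20,0],"roll":0,"grip":0.2},{"slide":[0,-50,0],"roll":-5,"grip":0.2},{"slide":[0,-60,0],"roll":-12,"grip":0.2},{"slide":[0,-60,0],"roll":-19,"grip":0.2},{"slide":[0,-60,0],"roll":-26,"grip":0.2},{"slide":[0,-60,0],"roll":-33,"grip":0.2},{"slide":[0,-60,0],"roll":-39,"grip":0.2},{"slide":[0,-60,0],"roll":-39,"grip":0.2},{"slide":[0,-60,0],"roll":-39,"grip":0.2}]'
python3 look.py j;python3 zoom.py j
```

```text
time: 10.47
tool_pos: [0.4893, -0.0852, 0.1247]
ee_rot: [-1.572, 0.002, -0.606]
wrist_force: [-0.2, 0.1, -0.4]
width: 0.075
t 10.47 pos [ 0.4893 -0.0852  0.1247] yaw -0.606 slide mm [ 1.7 86.7 -0.8] roll 41.7 w 75.0 F [-0.2  0.1 -0.4] T [ 0.02 -0.07 -0.  ] q6 0.32
```

View pics/zoom_j.png

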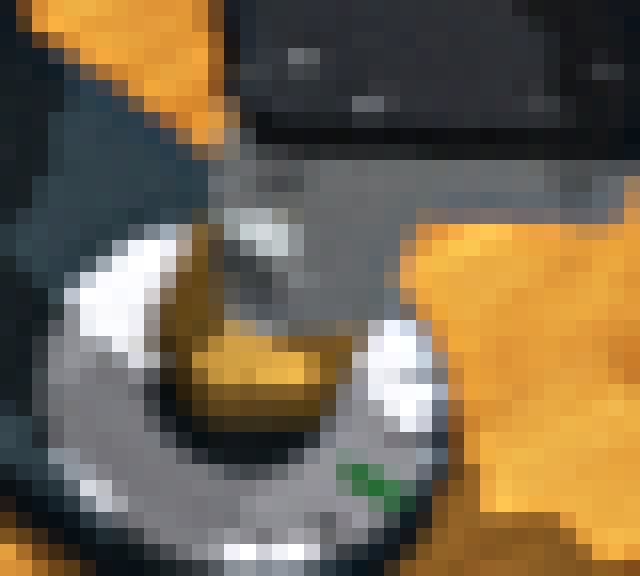

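```bash
python3 -m creep '[{"slide":[0.5,30,0],"roll":0,"grip":0.2},{"slide":[0.5,60,0],"roll":0,"grip":0.2},{"slide":[0.5,82,0],"roll":0,"grip":0.2},{"slide":[0.5,87,0],"roll":0,"grip":0.2},{"slide":[0.5,87,0],"roll":0,"grip":0.2},{"slide":[0.5,87,0],"roll":0,"grip":0.7},{"slide":[0.5,87,0],"roll":0,"grip":1},{"slide":[0.5,87,0],"roll":0,"grip":1},{"slide":[0.5,87,0],"roll":0,"grip":1},{"slide":[0.5,87,0],"roll":0,"grip":1},{"slide":[0.5,87,0],"roll":0,"grip":1},{"slide":[0.5,87,0],"roll":0,"grip":1}]'
python3 look.py k
```

```text
time: 11.62
tool_pos: [0.4902, -0.0849, 0.0392]
ee_rot: [-1.571, 0.001, -0.603]
wrist_force: [-2.9, 2.2, 4.4]
width: 0.0401
t 11.62 pos [ 0.4902 -0.0849  0.0392] yaw -0.603 slide mm [ 0.9  1.2 -1.6] roll 41.9 w 40.1 F [-2.9  2.2  4.4] T [0.43 0.6  0.33] q6 0.32
```

```bash
python3 -m creep '[{"slide":[0,0,0],"roll":5,"grip":1},{"slide":[0,0,0],"roll":10,"grip":1},{"slide":[0,0,0],"roll":15,"grip":1},{"slide":[0,0,0],"roll":20,"grip":1},{"slide":[0,0,0],"roll":25,"grip":1},{"slide":[0,0,0],"roll":30,"grip":1},{"slide":[0,0,0],"roll":35,"grip":1},{"slide":[0,0,0],"roll":39,"grip":1},{"slide":[0,0,0],"roll":42,"grip":1},{"slide":[0,0,0],"roll":44,"grip":1},{"slide":[0,0,0],"roll":44,"grip":1},{"slide":[0,0,0],"roll":44,"grip":1},{"slide":[0,0,0],"roll":44,"grip":1}]'
python3 look.py l
```

```text
time: 12.8
tool_pos: [0.4903, -0.0846, 0.0392]
ee_rot: [-1.571, 0.001, -1.368]
wrist_force: [-2.9, 1.7, 5.6]
width: 0.04
t 12.8 pos [ 0.4903 -0.0846  0.0392] yaw -1.368 slide mm [ 2.   1.2 -0.7] roll -2.0 w 40.0 F [-2.9  1.7  5.6] T [0.55 0.55 1.05] q6 1.08
```

```bash
python3 -m creep '[{"slide":[0,0,0],"roll":-1,"grip":0.4},{"slide":[0,0,0],"roll":-1,"grip":0.2},{"slide":[0,0,0],"roll":-1,"grip":0.2},{"slide":[0,-30,0],"roll":0,"grip":0.2},{"slide":[0,-70,0],"roll":0,"grip":0.2},{"slide":[0,-110,0],"roll":0,"grip":0.2},{"slide":[0,-150,0],"roll":0,"grip":0.2},{"slide":[40,-180,0],"roll":0,"grip":0.4},{"slide":[80,-210,0],"roll":0,"grip":0.6},{"slide":[120,-240,0],"roll":0,"grip":0.8},{"slide":[150,-270,0],"roll":0,"grip":1},{"slide":[180,-300,0],"roll":0,"grip":1},{"slide":[200,-300,0],"roll":0,"grip":1},{"slide":[200,-300,0],"roll":0,"grip":1},{"slide":[200,-300,0],"roll":0,"grip":1}]'
python3 look.py m; python3 zoom.py m
python3 - <<'E'
from h import *
import cv2
from scipy.optimize import least_squares
o=[("scene",(332.7,116)),("top",(357.6,171.6))]
f=lambda p:np.concatenate([proj(n,p)-uv for n,uv in o])
s=least_squares(f,[.7,0,.3]);print(s.x,s.fun)
for a in np.arange(1.1,1.8,.1):
    c,sn=np.cos(.289),np.sin(.289);H=np.array([.627+.076*c,-.0463+.076*sn,.078])
    # lid down: grip at -x 251, +11mm
    L=np.hypot(.251,.011) if 0 else .251; e=np.arcsin(.011/.251)+a
    g=H+np.array([-L*np.cos(e)*c,-L*np.cos(e)*sn,L*np.sin(e)]);print(round(a,2),g.round(3),proj("scene",g).round(1),proj("top",g).round(1))
E
```

```text
time: 14.15
tool_pos: [0.5305, -0.2839, 0.3382]
ee_rot: [-1.57, -0.001, -1.375]
wrist_force: [0.0, 0.1, -0.8]
width: 0.0253
t 14.15 pos [ 0.5305 -0.2839  0.3382] yaw -1.375 slide mm [-201.4  300.1   -1.5] roll -2.3 w 25.3 F [ 0.   0.1 -0.8] T [0.01 0.03 0.02] q6 0.79
[ 0.66136618 -0.03851029  0.32471276] [-0.46543332 -0.06223644  0.38213402  0.30565016]
1.1 [ 0.6   -0.054  0.306] [349.6 132.7] [363.5 194.3]
1.2 [ 0.623 -0.048  0.316] [343. 126.] [361.3 186. ]
1.3 [ 0.646 -0.041  0.323] [336.1 119.8] [358.9 177.5]
1.4 [ 0.669 -0.034  0.327] [329.1 114.2] [356.3 169. ]
1.5 [ 0.693 -0.027  0.329] [322.1 109.3] [353.6 160.5]
1.6 [ 0.717 -0.019  0.328] [315.1 105. ] [350.8 152.2]
1.7 [ 0.741 -0.012  0.325] [308.3 101.6] [348.  144.3]
```

View pics/zoom_m.png

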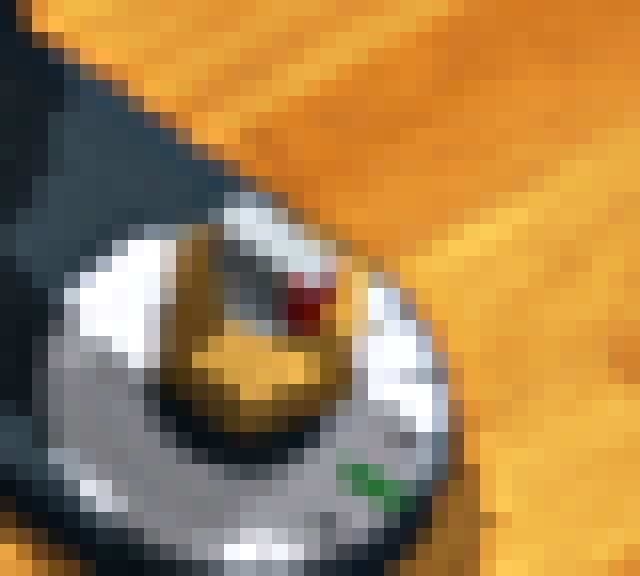

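View pics/scene_m.png

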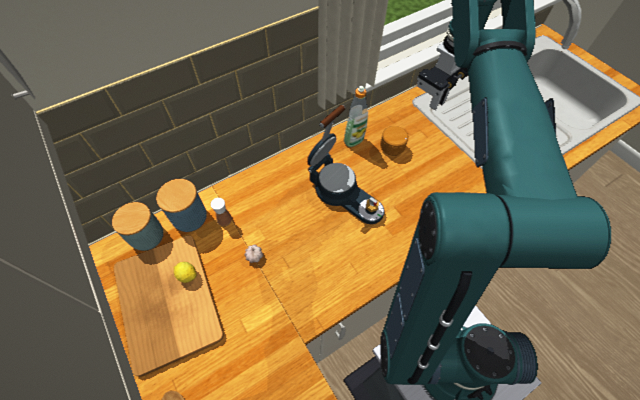

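View pics/top_m.png

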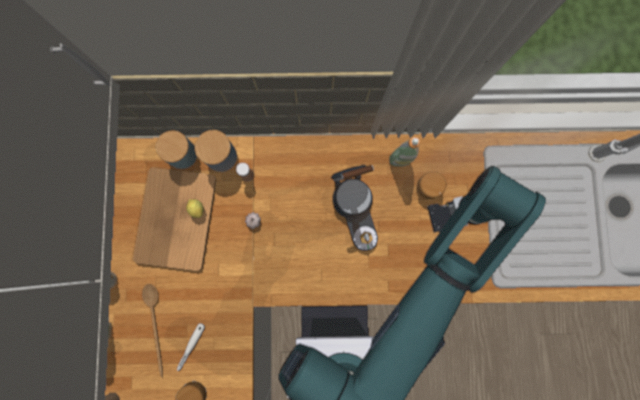

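```bash
python3 - <<'E'
from h import *
import cv2
P=lambda u,v,z:ray("scene",(356-.5+u/16,185-.5+v/16),z)[:2]
a,b=P(232,205,.085),P(335,275,.085);print(a,b,(a+b)/2,np.arctan2(*(b-a)[::-1]), "vs",.289-np.pi)
g=P(370,485,.025);m=(a+b)/2;print(g,np.arctan2(*(g-m)[::-1]),np.arctan2(*(g-[.489,-.0865])[::-1]))
for q in [(340,465),(400,500)]: print(P(*q,.025))
a=cv2.imread("pics/top_m.png");cv2.imwrite("pics/zt_m.png",cv2.resize(a[222:254,348:384],None,fx=16,fy=16,interpolation=cv2.INTER_CUBIC))
E
```

```text
[ 0.50194591 -0.0837927 ] [ 0.47864592 -0.09097526] [ 0.49029592 -0.08738398] -2.8425711374256744 vs -2.852592653589793
[ 0.46005036 -0.09618384] -2.858461793395389 -2.8187867845608134
[ 0.46690776 -0.09391805]
[ 0.45412304 -0.09913801]
```

View pics/zt_m.png

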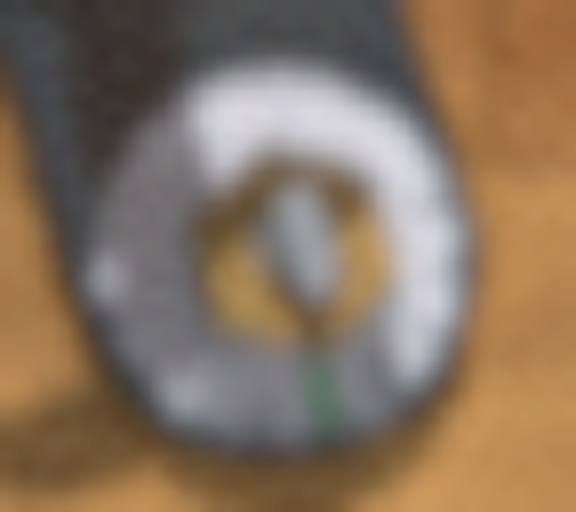

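```bash
python3 - <<'E'
from h import *
d([.698,-.0265,.368],-1.282)
o=[("scene",(361,90)),("top",(415,141))]
from scipy.optimize import least_squares
print(least_squares(lambda p:np.concatenate([proj(n,p)-uv for n,uv in o]),[.7,0,.3]).x)
E
```

```text
t 14.3 pos [ 0.5299 -0.2804  0.3373] yaw -1.371 slide mm [-215.5  -30.6  215.2] roll -5.1 w 13.0 F [ 0.2  0.4 -0.3] T [ 0.03  0.01 -0.04] q6 0.79
[ 0.77047215 -0.22344556  0.24155643]
```

```bash
python3 -m creep '[{"slide":[0,-36,20],"roll":0,"grip":1},{"slide":[-20,-38,50],"roll":-3,"grip":1},{"slide":[-45,-38,80],"roll":-5,"grip":1},{"slide":[-65,-38,110],"roll":-5,"grip":1},{"slide":[-90,-38,140],"roll":-5,"grip":1},{"slide":[-115,-38,170],"roll":-5,"grip":1},{"slide":[-140,-38,200],"roll":-5,"grip":1},{"slide":[-170,-38,216],"roll":-5,"grip":1},{"slide":[-200,-38,216],"roll":-5,"grip":1},{"slide":[-215,-38,216],"roll":-5,"grip":1},{"slide":[-215,-38,216],"roll":-5,"grip":1},{"slide":[-215,-38,216],"roll":-5,"grip":1},{"slide":[-215,-38,216],"roll":-5,"grip":1}]'
cat > look2.py <<'E'
import sys,cv2,numpy as np
from bench import snapshot
from h import *
d([.698,-.0265,.31],-1.282)
tag=sys.argv[1]; t=[]
for n,c in(("scene",(350,150)),("top",(365,190))):
    a=snapshot(n)[:,:,::-1]; cv2.imwrite(f"pics/{n}_{tag}.png",a)
    x0,y0=c[0]-65,c[1]-90
    t.append(cv2.resize(a[y0:y0+180,x0:x0+130],None,fx=3,fy=3,interpolation=cv2.INTER_CUBIC))
cv2.imwrite(f"pics/look_{tag}.png",np.hstack(t))
E
python3 look2.py n
```

```text
time: 15.38
tool_pos: [0.6987, -0.0291, 0.3774]
ee_rot: [-1.57, -0.001, -1.286]
wrist_force: [-0.1, -0.1, 0.3]
width: 0.0004
t 15.38 pos [ 0.6987 -0.0291  0.3774] yaw -1.286 slide mm [-2.7 67.4  0. ] roll -0.2 w 0.4 F [-0.1 -0.1  0.3] T [ 0.08 -0.    0.02] q6 1.16
```

View pics/look_n.png

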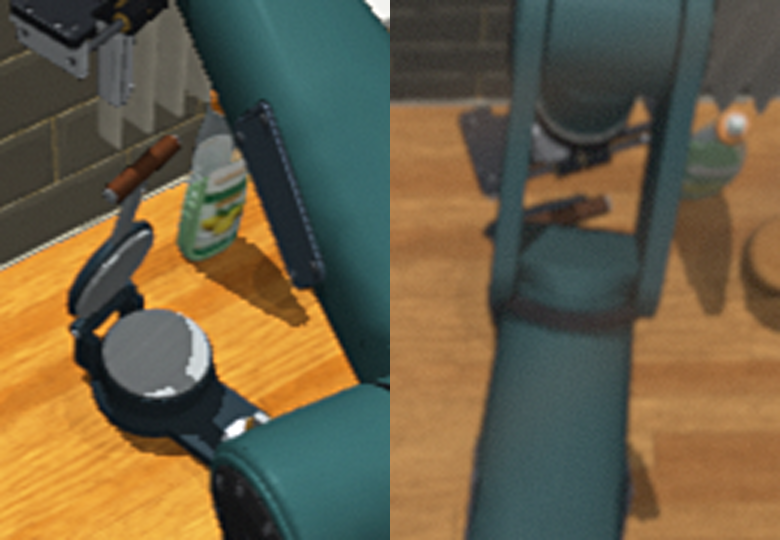

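```bash
cat > path.py <<'E'
from h import *
from bench import robot
import sys
o=robot.get_obs();M=R.from_euler("xyz",o["ee_rot"]).as_matrix();p0=o["tool_pos"]
H=np.array([.7018,-.022,.078]);X=np.array([.9585,.285,0])
print("pos",p0.round(4),"F",o["wrist_force"].round(1))
r=.228
for a in [float(x) for x in sys.argv[1:]]:
    n=.015+.008*np.sin(a)
    t=H+X*(-r*np.cos(a)+n*np.sin(a))+np.array([0,0,r*np.sin(a)+n*np.cos(a)])
    print(a,(M.T@(t-p0)*1e3).round(0))
E
python3 path.py 1.7 1.57 1.4 1.36 1.3
```

```text
pos [ 0.6989 -0.0299  0.3769] F [-0.6 -0.  -0.1]
1.7 [-7. 76. 57.]
1.57 [-7. 71. 28.]
1.4 [ -7.  70. -11.]
1.36 [ -7.  71. -20.]
1.3 [ -7.  73. -34.]
```

```bash
python3 -m creep '[{"slide":[-7,25,0],"roll":0,"grip":1},{"slide":[-7,50,0],"roll":0,"grip":1},{"slide":[-7,70,0],"roll":0,"grip":1},{"slide":[-7,70,0],"roll":0,"grip":1},{"slide":[-7,70,0],"roll":0,"grip":1},{"slide":[-7,70,0],"roll":0,"grip":1}]'
python3 look2.py o; python3 path.py 1.36 1.3 1.24 1.18 1.12 1.06 1 0.94 0.88 0.82 .76 .7
```

```text
time: 15.98
tool_pos: [0.6976, -0.0224, 0.3082]
ee_rot: [-1.569, -0.001, -1.286]
wrist_force: [-0.5, -0.0, 0.4]
width: 0.0006
t 15.98 pos [ 0.6976 -0.0224  0.3082] yaw -1.286 slide mm [ 4.1 -1.8 -0.8] roll -0.2 w 0.6 F [-0.5 -0.   0.4] T [-0.   -0.01 -0.04] q6 1.17
pos [ 0.698  -0.0219  0.3093] F [ 0.2 -0.6 -0.6]
1.36 [  1.   4. -22.]
1.3 [  1.   5. -36.]
1.24 [  1.   8. -49.]
1.18 [  1.  12. -63.]
1.12 [  1.  16. -76.]
1.06 [  1.  21. -89.]
1.0 [   1.   27. -101.]
0.94 [   1.   34. -114.]
0.88 [   2.   42. -126.]
0.82 [   2.   50. -137.]
0.76 [   2.   59. -148.]
0.7 [   2.   68. -158.]
```

View pics/look_o.png

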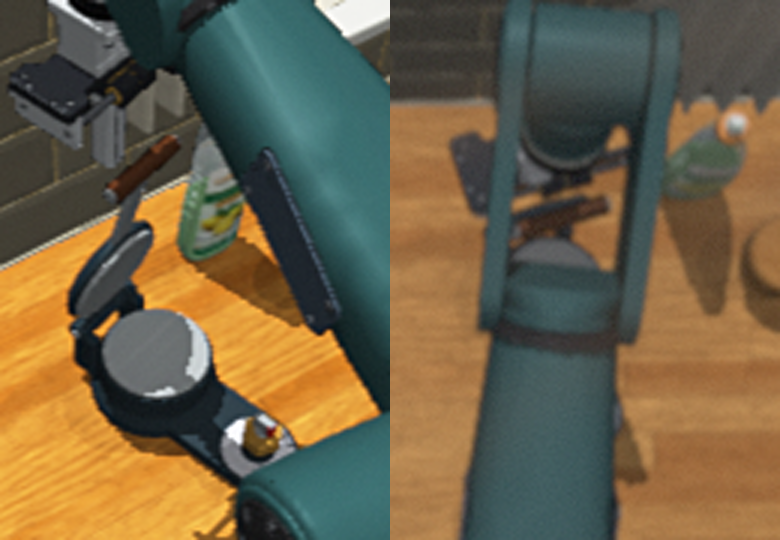

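The fingers are down behind the wooden bar, at scene crop (110,140) with the bar at (145,165). Next I pull it along the arc to about 0.94 rad.

```bash
python3 -m creep '[{"slide":[1,4,-12],"roll":0,"grip":1},{"slide":[1,4,-22],"roll":0,"grip":1},{"slide":[1,5,-32],"roll":0,"grip":1},{"slide":[1,7,-44],"roll":0,"grip":1},{"slide":[1,10,-56],"roll":0,"grip":1},{"slide":[1,14,-68],"roll":0,"grip":1},{"slide":[1,18,-80],"roll":0,"grip":1},{"slide":[1,24,-94],"roll":0,"grip":1},{"slide":[1,30,-106],"roll":0,"grip":1},{"slide":[1,34,-114],"roll":0,"grip":1},{"slide":[1,34,-114],"roll":0,"grip":1},{"slide":[1,34,-114],"roll":0,"grip":1}]'
python3 look2.py p; python3 path.py 0.94 0.88 0.82 .76 .7 .64 .58 .52 .46 .4 .34 .28 .22 .16 .1 .05
```

```text
time: 17.08
tool_pos: [0.5886, -0.0546, 0.2745]
ee_rot: [-1.568, -0.002, -1.284]
wrist_force: [-0.4, 0.3, 0.5]
width: 0.0004
t 17.08 pos [ 0.5886 -0.0546  0.2745] yaw -1.284 slide mm [  4.  -35.2 112.9] roll -0.1 w 0.4 F [-0.4  0.3  0.5] T [0.02 0.05 0.  ] q6 1.1
pos [ 0.5889 -0.0545  0.2738] F [ 0.2 -0.   0.1]
0.94 [ 1. -1.  0.]
0.88 [  1.   7. -11.]
0.82 [  1.  15. -23.]
0.76 [  1.  24. -34.]
0.7 [  1.  33. -44.]
0.64 [  1.  44. -54.]
0.58 [  1.  54. -63.]
0.52 [  1.  66. -71.]
0.46 [  1.  78. -79.]
0.4 [  1.  90. -86.]
0.34 [  1. 103. -92.]
0.28 [  1. 116. -97.]
0.22 [   1.  129. -102.]
0.16 [   1.  143. -105.]
0.1 [   1.  157. -108.]
0.05 [   1.  169. -110.]
```

View pics/look_p.png

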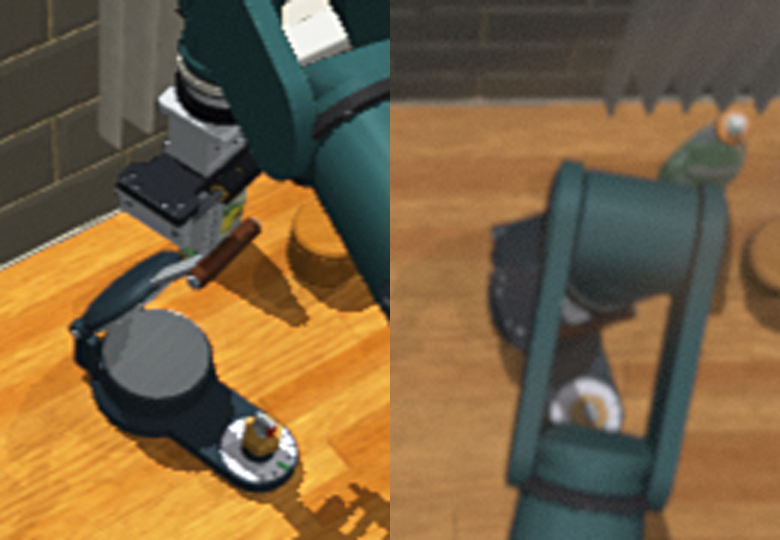

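The lid is following: the bar is at scene crop (225,255) with the fingertips behind it at (190,240). I'll continue down slowly.

```bash
python3 -m creep '[{"slide":[1,7,-11],"roll":0,"grip":1},{"slide":[1,15,-23],"roll":0,"grip":1},{"slide":[1,24,-34],"roll":0,"grip":1},{"slide":[1,33,-44],"roll":0,"grip":1},{"slide":[1,44,-54],"roll":0,"grip":1},{"slide":[1,54,-63],"roll":0,"grip":1},{"slide":[1,66,-71],"roll":0,"grip":1},{"slide":[1,78,-79],"roll":0,"grip":1},{"slide":[1,90,-86],"roll":0,"grip":1},{"slide":[1,103,-92],"roll":0,"grip":1},{"slide":[1,116,-97],"roll":0,"grip":1},{"slide":[1,129,-102],"roll":0,"grip":1},{"slide":[1,143,-105],"roll":0,"grip":1},{"slide":[1,143,-105],"roll":0,"grip":1},{"slide":[1,143,-105],"roll":0,"grip":1}]'
python3 look2.py q; python3 path.py .2 .16 .1 .05 0 -0.02
```

```text
time: 18.43
tool_pos: [0.4879, -0.085, 0.1294]
ee_rot: [-1.572, 0.0, -1.284]
wrist_force: [-0.2, 0.2, 0.6]
width: 0.0005
t 18.43 pos [ 0.4879 -0.085   0.1294] yaw -1.284 slide mm [   3.2 -180.8  217.9] roll -0.1 w 0.5 F [-0.2  0.2  0.6] T [ 0.01 -0.01  0.05] q6 1.0
pos [ 0.4887 -0.0852  0.1305] F [-0.3 -0.4 -0.3]
0.2 [ 0. -9.  2.]
0.16 [ 0.  0. -0.]
0.1 [ 0. 14. -3.]
0.05 [ 0. 26. -5.]
0.0 [ 0. 38. -6.]
-0.02 [ 0. 42. -6.]
```

View pics/look_q.png

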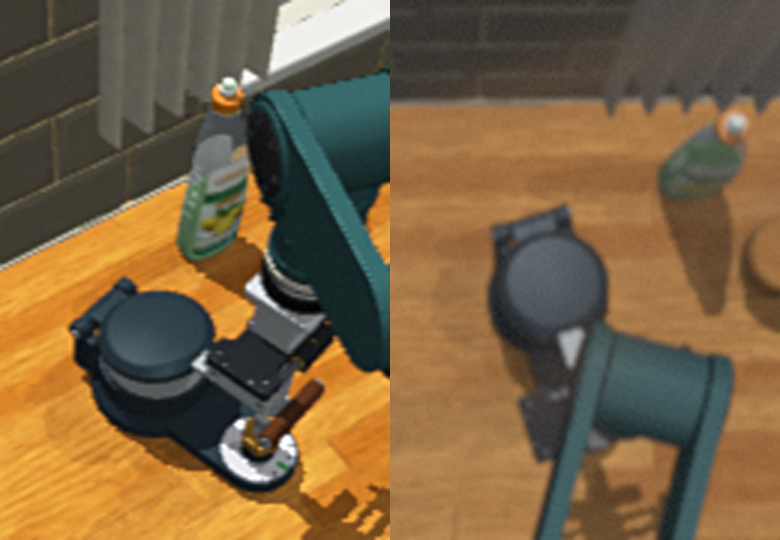

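```bash
python3 -m creep '[{"slide":[0,7,-1],"roll":0,"grip":1},{"slide":[0,14,-3],"roll":0,"grip":1},{"slide":[0,21,-4],"roll":0,"grip":1},{"slide":[0,28,-5],"roll":0,"grip":1},{"slide":[0,33,-6],"roll":0,"grip":1},{"slide":[0,36,-6],"roll":0,"grip":1},{"slide":[0,36,-6],"roll":0,"grip":1},{"slide":[0,36,-6],"roll":0,"grip":1}]'
python3 look2.py r; python3 path.py 0
```

```text
time: 19.2
tool_pos: [0.4814, -0.0866, 0.0932]
ee_rot: [-1.572, 0.001, -1.284]
wrist_force: [-0.3, 1.0, 2.7]
width: 0.0005
t 19.2 pos [ 0.4814 -0.0866  0.0932] yaw -1.284 slide mm [   3.4 -217.1  224.5] roll -0.1 w 0.5 F [-0.3  1.   2.7] T [ 0.05  0.24 -0.04] q6 0.99
pos [ 0.4814 -0.0867  0.0932] F [-1.5 -0.6  3.4]
0.0 [1. 0. 2.]
```

View pics/look_r.png

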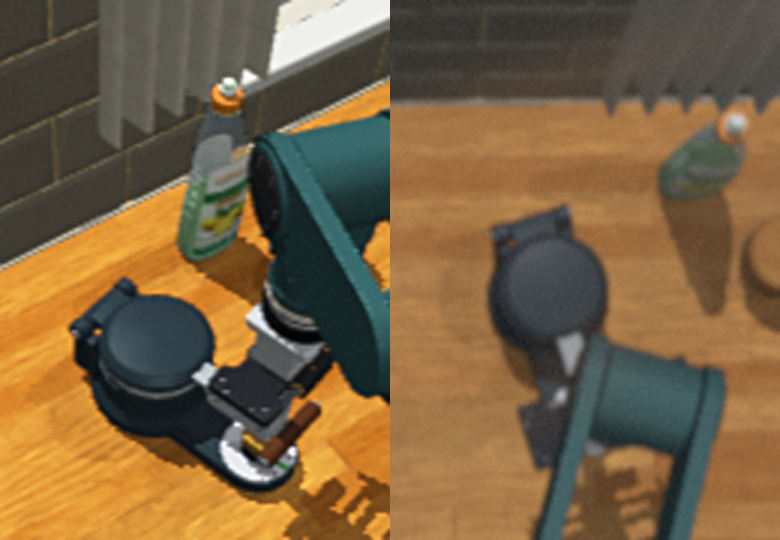

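```bash
python3 -m creep '[{"slide":[0,1,0],"roll":0,"grip":1},{"slide":[0,1,0],"roll":0,"grip":1},{"slide":[0,1,0],"roll":0,"grip":1}]'; python3 -m creep '[{"slide":[0,1,0],"roll":0,"grip":1},{"slide":[0,1,0],"roll":0,"grip":1},{"slide":[0,1,0],"roll":0,"grip":1}]'
```

```text
time: 19.55
tool_pos: [0.4814, -0.0867, 0.0931]
ee_rot: [-1.572, 0.0, -1.284]
wrist_force: [-2.8, 1.1, 7.0]
width: 0.0005
time: 19.8
tool_pos: [0.4814, -0.0867, 0.0931]
ee_rot: [-1.572, 0.0, -1.284]
wrist_force: [-4.3, 2.3, 9.5]
width: 0.0004
```

The height is unchanged at 93.1 mm while the force climbs, so the lid arm is resting on the screw head. I'll give one more small press, then retreat upwards.

```bash
python3 -m creep '[{"slide":[0,1,0],"roll":0,"grip":1},{"slide":[0,1,0],"roll":0,"grip":1},{"slide":[0,1,0],"roll":0,"grip":1}]'; python3 -m creep '[{"slide":[0,-5,0],"roll":0,"grip":1},{"slide":[0,-20,0],"roll":0,"grip":1},{"slide":[0,-50,0],"roll":0,"grip":1},{"slide":[0,-90,0],"roll":0,"grip":1},{"slide":[0,-130,0],"roll":0,"grip":1},{"slide":[20,-170,0],"roll":0,"grip":1},{"slide":[60,-190,0],"roll":0,"grip":1},{"slide":[100,-190,0],"roll":0,"grip":1},{"slide":[140,-190,0],"roll":0,"grip":1},{"slide":[180,-190,0],"roll":0,"grip":1},{"slide":[210,-190,0],"roll":0,"grip":1},{"slide":[210,-190,0],"roll":0,"grip":1},{"slide":[210,-190,0],"roll":0,"grip":1},{"slide":[210,-190,0],"roll":0,"grip":1}]'
python3 look2.py s;python3 zoom.py s;  python3 -c "
import cv2,numpy as np
cv2.imwrite('pics/cmp.png',np.vstack([cv2.resize(cv2.imread('pics/'+f)[80:300,80:480],(700,385)) for f in ('scene_s.png',)]))"
```

```text
time: 20.05
tool_pos: [0.4815, -0.0867, 0.093]
ee_rot: [-1.571, -0.0, -1.284]
wrist_force: [-6.5, 1.1, 13.8]
width: 0.0008
time: 21.22
tool_pos: [0.5413, -0.2875, 0.2798]
ee_rot: [-1.571, 0.001, -1.284]
wrist_force: [-1.1, -0.4, 0.2]
width: 0.0007
t 21.22 pos [ 0.5413 -0.2875  0.2798] yaw -1.284 slide mm [-206.   -30.   224.1] roll -0.1 w 0.7 F [-1.1 -0.4  0.2] T [ 0.02 -0.04  0.01] q6 0.7
```

View pics/cmp.png

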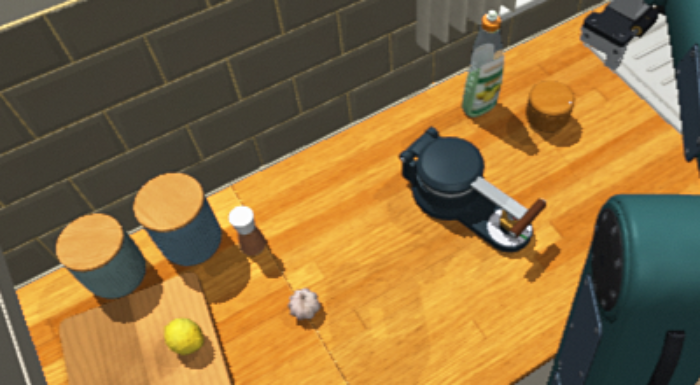

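View pics/zoom_s.png

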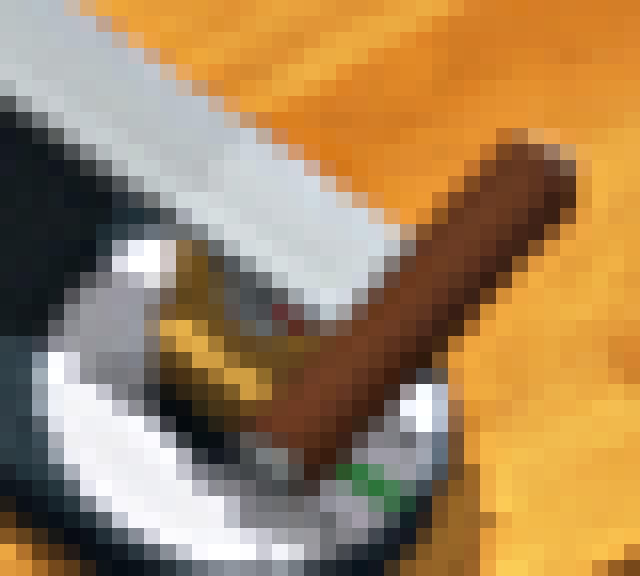

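View pics/top_s.png

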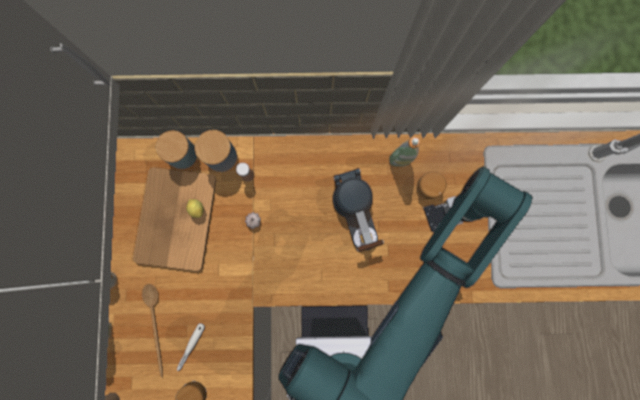

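The lid is down: its arm runs straight over the head, with the grip at scene zoom (430,310). The red end still shows under the arm at (290,315), and the bystanders are at their starting pixels.

```bash
python3 -c "
from bench import ticket
print(ticket.close_job())"
```

```text
the job is handed in; nothing more can be done
None
```

I set the press as asked and handed the job in at about 21 s. No verdict was reported.

- **Nut loosened:** I turned the lock nut 0.73 rad.
- **Screw set:** I turned the stop screw about 1.33 rad, so the red end points at the green mark. With the nut tight and the arm aside, the scene image put the head within about 0.03 rad of the mark, and the top view agreed.
- **Nut tightened:** I turned the nut back past where it started, until the wrist felt 1.05 Nm against its seat. The gripper finished 0.03 rad beyond its starting angle, which I take as flex in the grip.
- **Lid lowered:** I eased the lid down the arc from about 1.36 rad. With its arm on the screw head, the fingertip height held at 93 mm (93 mm expected) while the push rose to about 14 N. I then backed the robot well clear.

In the last pictures the lid is down, the red end is still in line under the arm, and the salt pot, garlic, jar and lemon look unmoved. None of my checks failed. The camera and tool positions of the screw differed by 1–2 mm, within the stated calibration.

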